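# Dress the covered soup bowl on the display table

## Robot

A 7-joint arm with a two-finger parallel gripper is mounted at the origin on the work surface; the furniture and walls round the work are solid. World frame = base frame: x ahead of the robot, y to its left, z up, the work surface at z = 0. Lengths are in m, angles in rad, forces in N, time in s.
With the tool pointing down it reaches from about 0.425 to 0.925 m from the base axis. Payload 6.8 kg.
Tool frame: the origin (TCP) lies on the centre line of the jaws, within the pads' length; the fingertips stand ahead of it and the grasp point (between the pads) lies 8 mm behind it (robot.tips_ahead is the z of the fingertips in the tool frame, in m); z points along the fingers, y is the line along which they close (so a half turn about z gives the same grasp; the last joint's range is limited). The gripper opens to 88 mm and grips with 3 to 60 N. Pads are 20 mm wide; open, the fingers measure 115 mm over their backs; the gripper's body (75 mm by 178 mm) begins 61 mm behind the grasp point.
Start: joints at [-1.306, 0.477, 0.022, 1.555, -0.011, 1.109, -0.083], TCP at [0.246, 0.629, 0.234] pointing down, gripper open.
Joint ranges: [-2.96, 2.96], [-0.34, 2.1], [-1.41, 1.46], [0.24, 2.44], [-1.37, 4.51], [0.17, 1.92], [-2.96, 2.96]. Speed limits (rad/s): [2.39, 2.39, 3.14, 3.14, 3.14, 3.14, 3.14].

## Interface

Orientations are given as a rotation vector (axis times angle).
In Python, from workcell import robot, eyes gives the robot as it stands.
- The arm moves only by the tool play_rows, never from a script. Its argument "rows" is a list of rows, each an object with "offset": the shift along the tool's x, y, z in m, a list of three; "yaw": the turn about the tool's z in rad; "claw": the opening, from 0 (shut) to 1 (fully open). In form: [{"offset": [dx, dy, dz], "yaw": yaw, "claw": claw}, ...]. A call has 1 to 10 rows; each row is the pose to reach, as a shift and turn from the pose commanded when the call began, along the tool's axes at that moment; what a row does not reach only later rows make up. A row lasts 1/12 s, in which the tool goes at most 41.7 mm and 7.16 degrees, less where a joint would pass 70% of its speed; a pose out of reach is approached as far as the arm can. A call with a gripper value outside its range is refused whole. The fingers move at their own pace and stop on an object; "squeeze" is the grip in N (left out, the last holds). Time passes only in rows, so rows that repeat a pose let the fingers close. It gives the time, the measured TCP pose, the force, the opening and the grip force at its end, in the units of the state.
- robot.read_state(): the state, without advancing time (a new reading comes with each control period).
- eyes.get_image(name): name is "side" or "top"; returns (picture, depth): 480x640x3 uint8, red, green, blue; 480x640 float32, m along the optical axis (not along the pixel's ray), 0 where there is no reading.
- eyes.camera_params(name): a dict with "K" (3x3 intrinsics, pixels), "view" (4x4, takes a point from world to camera coordinates). Camera axes: x right, y up, looking along -z (the intrinsics and any distortion apply to the point x, -y, -z); pixel columns grow to the right and rows downward; lengths in m; the calibration is good to about 2 mm. A picture is of the moment at which its call begins. camera_params takes no time and is no camera call.
- robot.finish_job(): hands the job in; it is judged then, once.
The state is a dict: "time_s": time; "q": joint angles; "qd": joint speeds; "joint_torque": joint torques, N m; "position": TCP position; "eef_rot": TCP orientation; "wrist_force": force on the tool from outside, world axes, zero at the start; "moment": the same for the moment, N m; "width": opening from 0.0 (shut) to 1.0 (fully open); "gripper_force": force on a finger pad.
Only numpy, scipy, OpenCV 4.12 (cv2) and the standard library are available. Lean on these libraries where they do the work, as an engineer would, in place of code of your own. Each camera call takes 0.05 s, during which the arm holds its last target. There are 200 camera calls.

## Task

Slide the small plate and the gold-rimmed bowl on it, which stand beside the round green mat, across the table to the middle of the mat, without lifting the plate or the bowl. The bowl's wooden lid belongs on it: set it down gently on the rim so that it is fully home and level.

Things in the scene. Friction and masses are not known exactly. Their poses are not given: they have to be found in the camera images.
- place_mat: Round sage-green leather place mat, 230 mm across with a thin pale ring near its edge, 1 mm thick, fixed flat on the table; it is flush enough to slide things over. Origin: its centre, at table height.
- saucer: Round frosted glass plate with a gold rim, 165 mm across and 20 mm high, loose, standing on the table to the left or right of the mat, with the bowl on it. Origin: centre of its underside, z up. The widest part is its rim, 75 to 82 mm from the centre and 12 to 20 mm above the table; its flat well is 4 mm above the table. 0.2 kg.
- soup_bowl: Small frosted glass bowl with a gold rim, 130 mm across the top, 64 mm high, standing loose on the plate (rim about 68 mm above the table). Origin: centre of its underside, z up. Narrow foot 40 mm wide, sides flaring to the rim, opening 114 mm wide, wall 2 mm. 0.26 kg.
- bowl_rim (a point): Centre of the bowl's mouth, at rim height, 64 mm above the bowl's origin.
- wooden_lid: Round wooden lid, loose, right side up on the table beyond the mat from the bowl. Origin: centre of its underside, z up. From below: a plug 106 mm across, 9 mm high (lower edge bevelled to 99 mm) that enters the bowl's mouth; a flange 132 mm across, 9 mm thick, that lies on the rim; a round knob 30 mm across, 32 mm high. 50 mm high in all, 0.16 kg.
- lid_seat (a point): Centre of the underside of the lid's flange, 9 mm above the lid's origin; it coincides with the centre of the bowl's mouth when the lid is home.
- lid_knob (a point): Centre of the grip part of the lid's knob, 37 mm above the lid's origin and 19 mm above the flange's top; the knob is 30 mm across here.
Not all that is in view belongs to the job. Leave any blue look-alike of the soup_bowl alone.

How it is judged:
At the end, for the whole second after the job is handed in: The plate stands flat on the table within 20 mm of the mat's centre, the bowl stands upright in the plate's well (within 18 mm of its centre), and the lid lies at rest right side up on the bowl's rim with its plug inside: flange on the rim within 3 mm, centred within 7 mm, level within 0.05 rad (horizontal distance between saucer and place_mat below 0.02 m and height (world z) of saucer below 0.004 m and angle between saucer's own z axis and vertical below 0.03 rad and horizontal distance between soup_bowl and saucer below 0.018 m and angle between soup_bowl's own z axis and vertical below 0.04 rad and z of soup_bowl in the frame of saucer below 0.008 m and z of lid_seat in the frame of bowl_rim between -0.003 and 0.003 m and horizontal distance between lid_seat and bowl_rim below 0.007 m and angle between wooden_lid's own z axis and vertical below 0.05 rad and linear speed of each of wooden_lid, soup_bowl below 0.02 m/s); the robot touches nothing.
It fails at once if the plate is lifted off the table (more than 15 mm) or tipped (more than 0.2 rad) (height (world z) of saucer above 0.015 m or angle between saucer's own z axis and vertical above 0.2 rad).
It fails at once if the bowl is lifted off its plate (more than 20 mm) or tipped (more than 0.25 rad) (z of soup_bowl in the frame of saucer above 0.024 m or angle between soup_bowl's own z axis and vertical above 0.25 rad).
It fails at once if the lid is dropped or forced on the glass bowl (more than 60 N between them) (contact force between wooden_lid and soup_bowl above 60 N).
It also fails if it takes over 64 s, if anything falls off the work surface, if the arm or the gripper's body presses on something with over 40 N, if the wrist force passes 120 N, or if a joint passes its speed limit or range.

## Working session

There is one attempt and no reset: what is moved stays moved. The work goes in short steps, Python scripts to look and compute and a tool call to move; the robot and the scene stay as the last step left them, time stands still between calls to the robot, and variables do not carry over. Pictures are saved under pics/ and viewed, at most 10 in all, crops included, and the job is handed in when it is done.

Besides the shell and the picture viewer there is one more tool, called by a JSON object that holds its "fn" and its "kwargs". play_rows: Moves the arm, as the interface text tells. Its arguments: {"type":"object","properties":{"rows":{"type":"array","items":{"type":"object","properties":{"offset":{"type":"array","items":{"type":"number"}},"yaw":{"type":"number"},"claw":{"type":"number"}}}},"squeeze":{"type":"number"}},"required":["rows"]}

```bash
ls; mkdir -p pics
python3 - <<'E'
from workcell import robot, eyes
import numpy as np, cv2
s=robot.read_state(); print(s, robot.tips_ahead)
for n in ("top","side"):
    im,d=eyes.get_image(n); cv2.imwrite(f"pics/{n}0.png",im[:,:,::-1]); np.save(f"{n}0.npy",d)
    p=eyes.camera_params(n); print(n,p)
E
```

```text
pics
{'time_s': 0.0, 'q': array([-1.3060944 ,  0.47778556,  0.02237251,  1.55641033, -0.01147747,
        1.10932567, -0.08311413]), 'qd': array([ 4.09785136e-04,  2.62305926e-03,  1.08112386e-04,  1.35694542e-04,
       -5.41692341e-04, -1.00180816e-03,  5.00782383e-05]), 'joint_torque': array([-3.46129389e-05, -5.82846522e+01,  1.53467406e+00, -2.72613144e+01,
       -5.43272146e-02,  1.68235885e-02,  1.70526778e-04]), 'position': array([0.24568148, 0.6280866 , 0.23270948]), 'eef_rot': array([-5.82196762e-01, -3.08700421e+00,  2.81572521e-03]), 'wrist_force': array([ 0.1509188, -0.5992808, -0.1731952]), 'moment': array([ 0.01742257,  0.01402457, -0.02037262]), 'gripper_force': 0.0, 'width': 1.000916379963722} 0.011
top {'K': array([[435.32793026,   0.        , 319.81495587],
       [  0.        , 435.32793026, 240.46400709],
       [  0.        ,   0.        ,   1.        ]]), 'view': array([[ 0.02578097, -0.99935032,  0.02518473, -0.01097608],
       [ 0.99079008,  0.02889395,  0.13228818, -0.37989461],
       [-0.13292992,  0.02154226,  0.9908913 , -0.87650269],
       [ 0.        ,  0.        ,  0.        ,  1.        ]])}
side {'K': array([[465.816895  ,   0.        , 314.63093603],
       [  0.        , 465.816895  , 236.15705595],
       [  0.        ,   0.        ,   1.        ]]), 'view': array([[ 0.99794537,  0.06370378,  0.00684553, -0.36956593],
       [-0.03888547,  0.51728707,  0.85492807, -0.04040045],
       [ 0.05092104, -0.8534377 ,  0.51870139, -1.02028751],
       [ 0.        ,  0.        ,  0.        ,  1.        ]])}
```

View pics/top0.png

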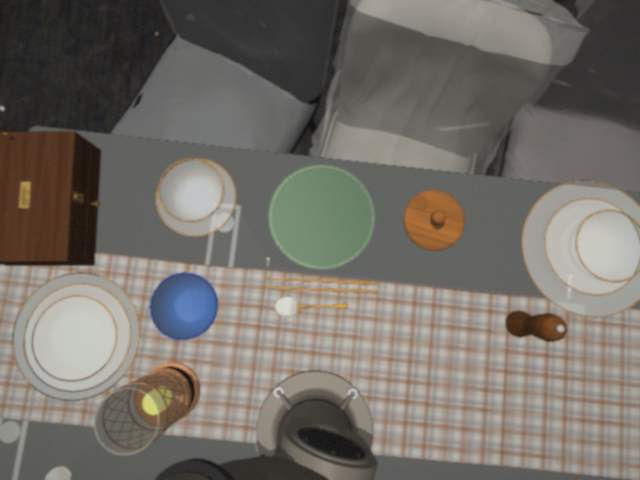

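View pics/side0.png

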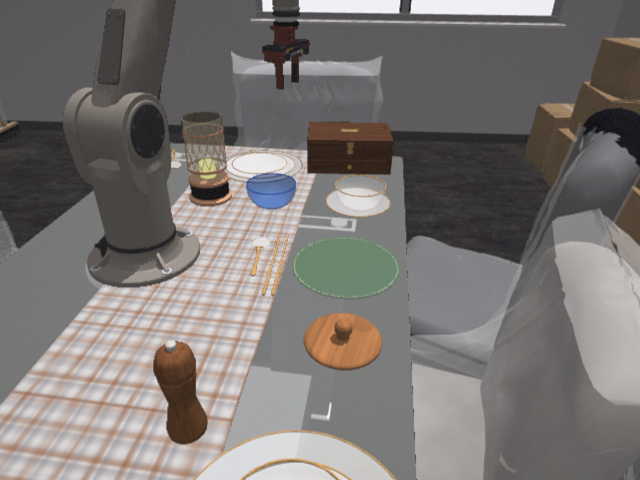

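The top view shows the mat at about (322,217), the plate at (196,197) with its bowl rim at (190,190), and the lid at (435,219) with its knob at (438,216). The blue bowl at (185,305) is the decoy. In the side view the plate is at (358,200), the bowl rim at (360,187) and the knob at (343,326).

```bash
cat > h.py <<'E'
import numpy as np, cv2
from scipy.optimize import least_squares
from workcell import robot, eyes
def rays(n,uv):
    p=eyes.camera_params(n);K=p["K"];V=p["view"];R=V[:3,:3];uv=np.atleast_2d(uv).astype(float)
    d=np.c_[(uv[:,0]-K[0,2])/K[0,0],-(uv[:,1]-K[1,2])/K[1,1],-np.ones(len(uv))]
    return -R.T@V[:3,3], d@R
def plane(n,uv,z):
    c,d=rays(n,uv); return (c+d*((z-c[2])/d[:,2])[:,None])[:,:2]
def proj(n,P):
    p=eyes.camera_params(n);q=np.atleast_2d(P)@p["view"][:3,:3].T+p["view"][:3,3]
    K=p["K"];return np.c_[K[0,2]-K[0,0]*q[:,0]/q[:,2],K[1,2]+K[1,1]*q[:,1]/q[:,2]]
def tri(uv1,uv2):
    c,d=rays("top",uv1);e,f=rays("side",uv2);d=d[0];f=f[0]
    A=np.c_[d,-f];t=np.linalg.lstsq(A,e-c,rcond=None)[0];a=c+t[0]*d;b=e+t[1]*f
    return (a+b)/2,np.linalg.norm(a-b)
def circ(P,r=None,s=.004):
    P=np.asarray(P);x0=[*P.mean(0),r or .06]
    f=lambda x:np.hypot(P[:,0]-x[0],P[:,1]-x[1])-(r or x[2])
    return least_squares(f,x0,loss="soft_l1",f_scale=s).x
E
python3 - <<'E'
from h import *
for n in("top","side"):
    im=cv2.imread(f"pics/{n}0.png");hsv=cv2.cvtColor(im,cv2.COLOR_BGR2HSV)
    big=lambda m:max(cv2.findContours(m,cv2.RETR_EXTERNAL,cv2.CHAIN_APPROX_NONE)[0],key=cv2.contourArea)[:,0]
    g=big(cv2.inRange(hsv,(40,40,40),(80,255,255)))
    print(n,"mat",circ(plane(n,g,.001)))
    roi=np.zeros(im.shape[:2],np.uint8)
    x0,y0,x1,y1=(380,170,490,270) if n=="top" else (295,300,395,375)
    roi[y0:y1,x0:x1]=255
    w=big(cv2.inRange(hsv,(5,90,40),(22,255,255))&roi)
    print("lid",circ(plane(n,w,.018)),cv2.fitEllipse(w))
    x0,y0,x1,y1=(148,150,245,243) if n=="top" else (320,165,396,222)
    c=cv2.resize(im[y0:y1,x0:x1],None,fx=4,fy=4,interpolation=cv2.INTER_CUBIC)
    x2,y2=(420,200) if n=="top" else (325,310)
    k=cv2.resize(im[y2:y2+36,x2:x2+36],None,fx=8,fy=8,interpolation=cv2.INTER_CUBIC)
    h=max(c.shape[0],288);o=np.zeros((h,c.shape[1]+288,3),np.uint8);o[:c.shape[0],:c.shape[1]]=c;o[:288,c.shape[1]:]=k
    cv2.imwrite(f"pics/{n}c.png",o); print(o.shape)
    gold=cv2.inRange(hsv,(8,70,60),(30,255,255))[y0:y1,x0:x1]; print(gold.sum()/255)
E
```

```text
top mat [ 0.43692291 -0.0035196   0.11252598]
lid [ 0.43289985 -0.24108352  0.06453466] ((433.8997497558594, 219.74765014648438), (59.18867874145508, 61.46955108642578), 125.47090911865234)
(372, 676, 3)
563.0
side mat [ 0.43582275 -0.0062835   0.11077718]
lid [ 0.43255207 -0.24991575  0.06474502] ((342.5625305175781, 340.9215393066406), (55.64236831665039, 77.28341674804688), 94.69171905517578)
(288, 592, 3)
185.0
```

View pics/topc.png

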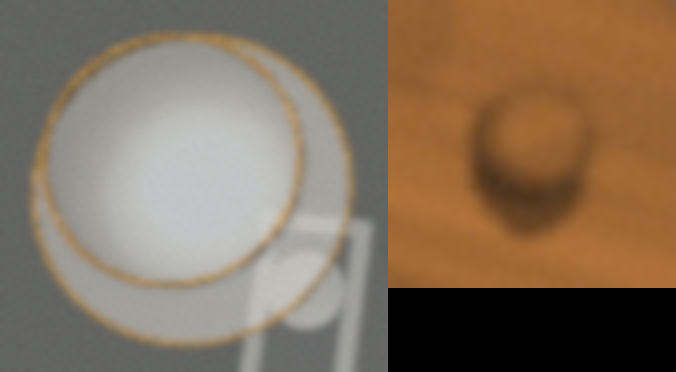

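View pics/sidec.png

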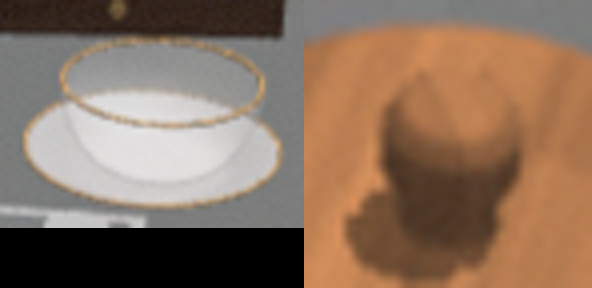

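The crops show both gold rims clearly. In the top view the bowl rim is at about (190.6,189.6), the plate at (196,197) and the knob at (438,217). In the side view the knob is at (343.4,327.5).

```bash
cat >> h.py <<'E'
def gold(n,im,box):
    hsv=cv2.cvtColor(im,cv2.COLOR_BGR2HSV);x0,y0,x1,y1=box
    m=cv2.inRange(hsv,(8,60,60),(30,255,255));v,u=np.nonzero(m[y0:y1,x0:x1]);return np.c_[u+x0,v+y0]
def ring(n,uv,z,r,guess,tol=.012):
    P=plane(n,uv,z);c=np.array(guess)
    for t in(tol,tol/2,tol/3,.003):
        k=abs(np.hypot(*(P-c).T)-r)<t
        c=circ(P[k],r,.001)[:2]
    x=circ(P[k],None,.001);return c,x[2],k.sum(),uv[k]
def lid(n,im,box,zt=.018,r=.066):
    hsv=cv2.cvtColor(im,cv2.COLOR_BGR2HSV);m=np.zeros(im.shape[:2],np.uint8);x0,y0,x1,y1=box
    m[y0:y1,x0:x1]=cv2.inRange(hsv,(5,90,40),(22,255,255))[y0:y1,x0:x1]
    w=max(cv2.findContours(m,cv2.RETR_EXTERNAL,cv2.CHAIN_APPROX_NONE)[0],key=cv2.contourArea)[:,0]
    a=plane(n,w,zt);b=plane(n,w,zt-.009);c=a.mean(0);cam=rays(n,[0,0])[0][:2]
    for _ in range(3):
        P=np.where((((a-c)@(cam-c))>0)[:,None],b,a);x=circ(P);c=x[:2]
    return x
E
python3 - <<'E'
from h import *
E={}
for n in("top","side"):
    im=cv2.imread(f"pics/{n}0.png")
    print(n,"lid",lid(n,im,(380,170,490,270) if n=="top" else (295,300,395,375)))
    uv=gold(n,im,(148,150,245,243) if n=="top" else (320,174,396,222))
    gp,gb=([196,197],[190.6,189.6]) if n=="top" else ([358,201],[360.6,186])
    p=ring(n,uv,.019,.0815,plane(n,gp,.019)[0]); b=ring(n,uv,.068,.0645,plane(n,gb,.068)[0])
    print("plate",p[:3],"bowl",b[:3]); E[n]=[cv2.fitEllipse(q[3])[0] for q in(p,b)]
print([tri(E["top"][i],E["side"][i]) for i in(0,1)])
print("knob",tri([438,217],[343.4,327.5]))
print("camtop",rays("top",[0,0])[0]); print("box edge",plane("top",[[98,200],[97,264],[100,150]],.0))
d=np.load("top0.npy");print(d[217,438],d[219,322],d[200,60])
V=eyes.camera_params("top")["view"];
def dz(u,v):
    c,r=rays("top",[u,v]);return c+r[0]*d[v,u]
print(dz(438,217),dz(425,230),dz(322,217),dz(60,200),dz(185,305),dz(300,255))
E
```

```text
top lid [ 0.43352506 -0.24204896  0.06386538]
plate (array([0.4661224 , 0.26264586]), np.float64(0.08268097158859886), np.int64(391)) bowl (array([0.46965693, 0.26012835]), np.float64(0.06368676119726108), np.int64(388))
side lid [ 0.43267212 -0.24575617  0.06213662]
plate (array([0.46428952, 0.25771987]), np.float64(0.08239525771530018), np.int64(92)) bowl (array([0.46879282, 0.253178  ]), np.float64(0.06368729669494373), np.int64(94))
[(array([0.46566866, 0.26371754, 0.01417833]), np.float64(0.0007480710832485977)), (array([0.46993731, 0.26174721, 0.06273356]), np.float64(0.0008798501976042162))]
knob (array([ 0.43391477, -0.24387257,  0.03796298]), np.float64(0.0012201388483665425))
camtop [0.26016535 0.01888955 0.91905089]
box edge [[0.45658517 0.4734407 ]
 [0.3203188  0.46289519]
 [0.56692254 0.47937183]]
0.8886645 0.93189424 0.81480724
[ 0.43197288 -0.23997273  0.05089346] [ 0.40947192 -0.22142418  0.0197512 ] [ 0.43465395 -0.00450592 -0.00141839] [0.4309797  0.48950717 0.10943729] [0.24055531 0.27247594 0.0087063 ] [ 0.35126922  0.04010739 -0.00096599]
```

```bash
cat >> h.py <<'E'
from scipy.spatial.transform import Rotation as Ro
def go(xyz,ydir=None):
    s=robot.read_state();R=Ro.from_rotvec(s["eef_rot"]).as_matrix();d=R.T@(np.array(xyz)-s["position"])
    yaw=0
    if ydir is not None:
        v=R.T@np.array([*ydir,0.]);yaw=np.arctan2(-v[0],v[1]); yaw=(yaw+np.pi/2)%np.pi-np.pi/2
    print("pos",s["position"].round(4),"off",d.round(4),"yaw",round(yaw,3),"t",s["time_s"],"F",s["wrist_force"].round(1),"q7",s["q"][6].round(2));print("toolx",R[:,0].round(3),"tooly",R[:,1].round(3))
E
python3 -c "
from h import *
go([.478,.367,.15],[.994,-.112])"
```

```text
pos [0.2457 0.6282 0.2328] off [-0.3115 -0.1585  0.0831] yaw 1.31 t 0.1 F [-0.1  0.1  0.8] q7 -0.08
toolx [-0.931  0.364 -0.   ] tooly [ 0.364  0.931 -0.002]
```

{"fn": "play_rows", "kwargs": {"rows": [{"offset": [-0.03, -0.015, 0.008], "yaw": 0.12, "claw": 1}, {"offset": [-0.06, -0.03, 0.016], "yaw": 0.24, "claw": 1}, {"offset": [-0.095, -0.048, 0.025], "yaw": 0.36, "claw": 1}, {"offset": [-0.13, -0.066, 0.034], "yaw": 0.48, "claw": 1}, {"offset": [-0.165, -0.084, 0.043], "yaw": 0.6, "claw": 1}, {"offset": [-0.2, -0.1, 0.05], "yaw": 0.72, "claw": 1}, {"offset": [-0.23, -0.117, 0.06], "yaw": 0.84, "claw": 1}, {"offset": [-0.26, -0.132, 0.068], "yaw": 0.96, "claw": 1}, {"offset": [-0.29, -0.148, 0.076], "yaw": 1.08, "claw": 1}, {"offset": [-0.311, -0.158, 0.083], "yaw": 1.2, "claw": 1}]}}

```text
time_s: 0.93
position: [0.4798, 0.3645, 0.15]
eef_rot: [2.233, 2.208, -0.002]
wrist_force: [-0.6, -0.6, -0.0]
width: 0.996
gripper_force: 0.0
```

```bash
python3 -c "
from h import *
go([.478,.367,.018],[.994,-.112])"
```

```text
pos [0.4798 0.3645 0.15  ] off [ 0.0027 -0.0019  0.132 ] yaw 0.101 t 0.9333 F [-0.6 -0.6 -0. ] q7 -0.59
toolx [ 0.011  1.    -0.002] tooly [ 1.    -0.011  0.   ]
```

{"fn": "play_rows", "kwargs": {"rows": [{"offset": [0.003, -0.002, 0.02], "yaw": 0.1, "claw": 1}, {"offset": [0.003, -0.002, 0.04], "yaw": 0.1, "claw": 1}, {"offset": [0.003, -0.002, 0.06], "yaw": 0.1, "claw": 1}, {"offset": [0.003, -0.002, 0.08], "yaw": 0.1, "claw": 1}, {"offset": [0.003, -0.002, 0.1], "yaw": 0.1, "claw": 1}, {"offset": [0.003, -0.002, 0.115], "yaw": 0.1, "claw": 1}, {"offset": [0.003, -0.002, 0.125], "yaw": 0.1, "claw": 1}, {"offset": [0.003, -0.002, 0.13], "yaw": 0.1, "claw": 1}, {"offset": [0.003, -0.002, 0.132], "yaw": 0.1, "claw": 1}, {"offset": [0.003, -0.002, 0.132], "yaw": 0.1, "claw": 1}]}}

```text
time_s: 1.77
position: [0.4761, 0.3713, 0.0187]
eef_rot: [2.332, 2.105, 0.0]
wrist_force: [-0.6, 1.1, 0.3]
width: 1.0
gripper_force: 0.0
```

Run:
```python
from h import *
im,_=eyes.get_image("top");cv2.imwrite("pics/t1.png",cv2.resize(im[120:300,80:400,::-1],None,fx=2.4,fy=2.4))
go([.4363+.1115*.08,-.0038+.994*.08,.018],[.994,-.112])
```

```text
pos [0.4763 0.3715 0.0192] off [-0.2974 -0.0008  0.001 ] yaw 0.01 t 1.8167 F [0.8 0.5 0.1] q7 -0.61
toolx [0.102 0.995 0.001] tooly [ 0.995 -0.102  0.001]
```

View pics/t1.png

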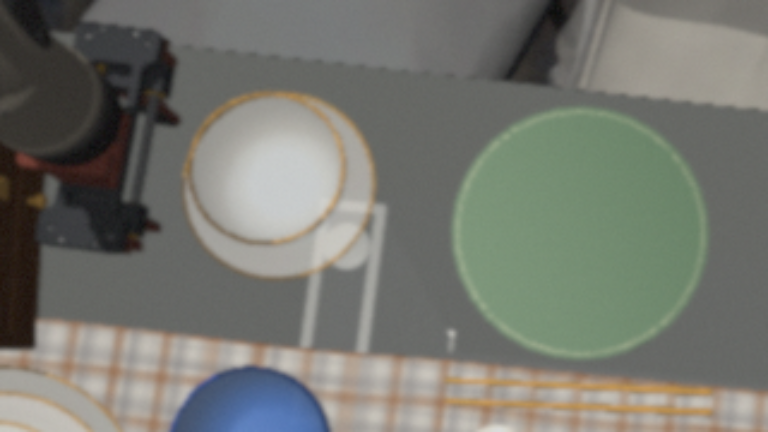

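The picture shows the open fingers at (170,110) and (150,235), straddling the plate's far side symmetrically, with the plate at (280,185) and free space between. I'll start the push.

{"fn": "play_rows", "kwargs": {"rows": [{"offset": [-0.006, 0, 0], "yaw": 0.01, "claw": 1}, {"offset": [-0.012, 0, 0], "yaw": 0.01, "claw": 1}, {"offset": [-0.016, 0, 0], "yaw": 0.01, "claw": 1}, {"offset": [-0.02, 0, 0], "yaw": 0.01, "claw": 1}, {"offset": [-0.024, 0, 0], "yaw": 0.01, "claw": 1}, {"offset": [-0.028, 0, 0], "yaw": 0.01, "claw": 1}, {"offset": [-0.032, 0, 0], "yaw": 0.01, "claw": 1}, {"offset": [-0.037, 0, 0], "yaw": 0.01, "claw": 1}, {"offset": [-0.043, 0, 0], "yaw": 0.01, "claw": 1}, {"offset": [-0.05, 0, 0], "yaw": 0.01, "claw": 1}]}}

```text
time_s: 2.65
position: [0.4709, 0.3219, 0.0188]
eef_rot: [-2.341, -2.094, -0.002]
wrist_force: [0.5, 2.5, 0.4]
width: 1.0
gripper_force: 1.0
```

```bash
cat >> h.py <<'E'
def look(tag,guess):
    im=eyes.get_image("top")[0][:,:,::-1].copy();cv2.imwrite(f"pics/{tag}.png",im)
    g=np.array(guess);c=proj("top",[*g,.02])[0];x,y=c.astype(int)
    uv=gold("top",im,(x-62,max(y-62,0),x+62,y+55))
    p=ring("top",uv,.019,.0825,g,.02);b=ring("top",uv,.068,.0637,g,.012)
    print("plate",p[0].round(4),p[1].round(4),p[2],"bowl",b[0].round(4),b[1].round(4),b[2],"off",(b[0]-p[0]).round(4),"to go",(np.array([.4369,-.0035])-p[0]).round(4));return im
E
python3 - <<'E'
from h import *
look("t2",[.463,.236])
go([.4363+.1115*.08,-.0038+.994*.08,.018],[.994,-.112])
E
```

```text
plate [0.4627 0.2489] 0.0835 247 bowl [0.4647 0.2469] 0.0634 245 off [ 0.002 -0.002] to go [-0.0258 -0.2524]
pos [0.4708 0.3196 0.0187] off [-0.2452  0.0021  0.0008] yaw -0.001 t 2.7 F [-0.7  0.5  1.6] q7 -0.56
toolx [ 0.113  0.994 -0.001] tooly [ 0.994 -0.113 -0.   ]
```

{"fn": "play_rows", "kwargs": {"rows": [{"offset": [-0.004, 0, 0], "yaw": 0, "claw": 1}, {"offset": [-0.01, 0, 0], "yaw": 0, "claw": 1}, {"offset": [-0.018, 0, 0], "yaw": 0, "claw": 1}, {"offset": [-0.026, 0, 0], "yaw": 0, "claw": 1}, {"offset": [-0.034, 0.001, 0], "yaw": 0, "claw": 1}, {"offset": [-0.042, 0.001, 0], "yaw": 0, "claw": 1}, {"offset": [-0.05, 0.001, 0], "yaw": 0, "claw": 1}, {"offset": [-0.058, 0.001, 0], "yaw": 0, "claw": 1}, {"offset": [-0.066, 0.001, 0], "yaw": 0, "claw": 1}, {"offset": [-0.074, 0.001, 0], "yaw": 0, "claw": 1}]}}

```text
time_s: 3.53
position: [0.4635, 0.247, 0.0187]
eef_rot: [-2.342, -2.093, -0.0]
wrist_force: [0.8, 0.9, 0.3]
width: 0.999
gripper_force: 1.2
```

Run:
```python
from h import *
look("t3",[.455,.176])
go([.4363+.1115*.08,-.0038+.994*.08,.018],[.994,-.112])
```

```text
plate [0.4544 0.1734] 0.083 279 bowl [0.4576 0.1723] 0.0636 224 off [ 0.0032 -0.001 ] to go [-0.0175 -0.1769]
pos [0.4632 0.2448 0.0186] off [-0.17    0.0013  0.0009] yaw -0.002 t 3.5833 F [0.4 0.  0.1] q7 -0.45
toolx [ 0.114  0.994 -0.002] tooly [ 0.994 -0.114 -0.001]
```

{"fn": "play_rows", "kwargs": {"rows": [{"offset": [-0.004, 0, 0], "yaw": 0, "claw": 1}, {"offset": [-0.01, 0, 0], "yaw": 0, "claw": 1}, {"offset": [-0.018, 0, 0], "yaw": 0, "claw": 1}, {"offset": [-0.026, 0.001, 0], "yaw": 0, "claw": 1}, {"offset": [-0.035, 0.001, 0], "yaw": 0, "claw": 1}, {"offset": [-0.044, 0.001, 0], "yaw": 0, "claw": 1}, {"offset": [-0.053, 0.002, 0], "yaw": 0, "claw": 1}, {"offset": [-0.062, 0.002, 0], "yaw": 0, "claw": 1}, {"offset": [-0.071, 0.002, 0], "yaw": 0, "claw": 1}, {"offset": [-0.08, 0.002, 0], "yaw": 0, "claw": 1}]}}

```text
time_s: 4.42
position: [0.4565, 0.167, 0.0187]
eef_rot: [-2.343, -2.093, 0.0]
wrist_force: [0.0, 2.5, -0.1]
width: 1.002
gripper_force: 1.1
```

{"fn": "play_rows", "kwargs": {"rows": [{"offset": [-0.008, 0, 0], "yaw": 0, "claw": 1}, {"offset": [-0.016, 0, 0], "yaw": 0, "claw": 1}, {"offset": [-0.024, 0, 0], "yaw": 0, "claw": 1}, {"offset": [-0.032, 0, 0], "yaw": 0, "claw": 1}, {"offset": [-0.04, 0.001, 0], "yaw": 0, "claw": 1}, {"offset": [-0.048, 0.001, 0], "yaw": 0, "claw": 1}, {"offset": [-0.056, 0.001, 0], "yaw": 0, "claw": 1}, {"offset": [-0.062, 0.001, 0], "yaw": 0, "claw": 1}, {"offset": [-0.067, 0.001, 0], "yaw": 0, "claw": 1}, {"offset": [-0.07, 0.001, 0], "yaw": 0, "claw": 1}]}}

```text
time_s: 5.25
position: [0.4496, 0.0977, 0.0186]
eef_rot: [-2.343, -2.093, 0.0]
wrist_force: [0.0, 2.4, 0.2]
width: 1.003
gripper_force: 1.1
```

Run:
```python
from h import *
look("t4",[.440,.026])
go([.4363+.1115*.08,-.0038+.994*.08,.018],[.994,-.112])
```

```text
plate [0.4394 0.0244] 0.0822 329 bowl [0.4444 0.0234] 0.0638 265 off [ 0.005 -0.001] to go [-0.0025 -0.0279]
pos [0.4495 0.0973 0.0186] off [-0.0219 -0.0019  0.0006] yaw -0.001 t 5.3 F [-0.  -0.3  0.3] q7 -0.2
toolx [ 0.113  0.994 -0.   ] tooly [ 0.994 -0.113 -0.   ]
```

{"fn": "play_rows", "kwargs": {"rows": [{"offset": [-0.004, 0, 0], "yaw": 0, "claw": 1}, {"offset": [-0.009, 0, 0], "yaw": 0, "claw": 1}, {"offset": [-0.015, 0, 0], "yaw": 0, "claw": 1}, {"offset": [-0.02, 0, 0], "yaw": 0, "claw": 1}, {"offset": [-0.024, 0, 0], "yaw": 0, "claw": 1}, {"offset": [-0.026, 0, 0], "yaw": 0, "claw": 1}, {"offset": [-0.028, 0, 0], "yaw": 0, "claw": 1}, {"offset": [-0.028, 0, 0], "yaw": 0, "claw": 1}]}}

```text
time_s: 5.97
position: [0.4465, 0.0701, 0.0186]
eef_rot: [2.343, 2.093, -0.001]
wrist_force: [0.5, 1.2, 1.1]
width: 1.0
gripper_force: 0.4
```

{"fn": "play_rows", "kwargs": {"rows": [{"offset": [0.005, 0, 0], "yaw": 0, "claw": 1}, {"offset": [0.015, 0, 0], "yaw": 0, "claw": 1}, {"offset": [0.035, 0, 0], "yaw": 0, "claw": 1}, {"offset": [0.06, 0, 0], "yaw": 0, "claw": 1}, {"offset": [0.085, 0, -0.02], "yaw": 0, "claw": 1}, {"offset": [0.1, 0, -0.055], "yaw": 0, "claw": 1}, {"offset": [0.1, 0, -0.09], "yaw": 0, "claw": 1}, {"offset": [0.1, 0, -0.125], "yaw": 0, "claw": 1}, {"offset": [0.1, 0, -0.16], "yaw": 0, "claw": 1}, {"offset": [0.1, 0, -0.16], "yaw": 0, "claw": 1}]}}

```text
time_s: 6.8
position: [0.4611, 0.1725, 0.1846]
eef_rot: [2.34, 2.093, 0.016]
wrist_force: [-0.1, 0.5, 0.1]
width: 0.998
gripper_force: 0.0
```

Run:
```python
from h import *
im=look("t5",[.437,-.003])
s=eyes.get_image("side")[0][:,:,::-1].copy();cv2.imwrite("pics/s5.png",s)
print(lid("top",im,(380,170,490,270)))
hsv=cv2.cvtColor(im,cv2.COLOR_BGR2HSV);g=cv2.findNonZero(cv2.inRange(hsv[:300],(40,40,40),(80,255,255)))
h=cv2.convexHull(g)[:,0];print("mat",circ(plane("top",h,.001),.1125))
cv2.imwrite("pics/c5.png",np.hstack([cv2.resize(im[140:290,240:480],None,fx=1.6,fy=1.6),cv2.resize(s[200:350,280:410],(390,240))[:,:390]]))
go([.4335,-.242,.2],[1,0])
```

```text
plate [ 0.4364 -0.0029] 0.0826 485 bowl [ 0.4414 -0.0048] 0.0635 483 off [ 0.005  -0.0019] to go [ 0.0005 -0.0006]
[ 0.43350643 -0.24213398  0.06384196]
mat [ 0.43735313 -0.00402911  0.1125    ]
pos [0.4583 0.1714 0.1798] off [-0.4136  0.021  -0.0211] yaw -0.111 t 6.9 F [-0.9 -0.3 -0.5] q7 -0.47
toolx [0.11  0.994 0.002] tooly [ 0.994 -0.11   0.002]
```

View pics/c5.png

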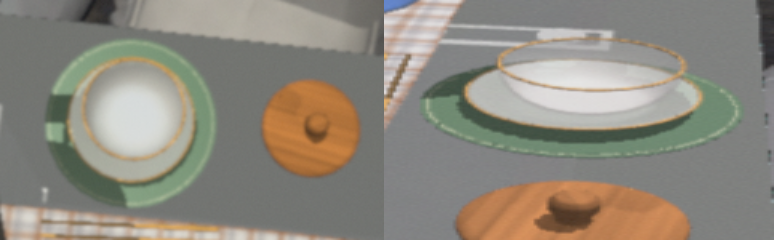

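The plate is centred on the mat: the top crop shows the plate at (132,120) within the green disc. The bowl stands upright in it, the knob is at (316,125), and the side crop agrees. Next is the lid.

{"fn": "play_rows", "kwargs": {"rows": [{"offset": [-0.03, 0.002, -0.005], "yaw": 0, "claw": 1}, {"offset": [-0.07, 0.004, -0.01], "yaw": 0, "claw": 1}, {"offset": [-0.11, 0.006, -0.015], "yaw": 0, "claw": 1}, {"offset": [-0.15, 0.008, -0.02], "yaw": 0, "claw": 1}, {"offset": [-0.19, 0.01, -0.02], "yaw": 0, "claw": 1}, {"offset": [-0.23, 0.012, -0.02], "yaw": 0, "claw": 1}, {"offset": [-0.27, 0.014, -0.02], "yaw": 0, "claw": 1}, {"offset": [-0.31, 0.017, -0.02], "yaw": 0, "claw": 1}, {"offset": [-0.35, 0.019, -0.02], "yaw": 0, "claw": 1}, {"offset": [-0.385, 0.021, -0.02], "yaw": 0, "claw": 1}]}}

```text
time_s: 7.73
position: [0.4342, -0.2167, 0.1972]
eef_rot: [-2.342, -2.092, 0.003]
wrist_force: [1.3, 0.3, -0.1]
width: 1.001
gripper_force: 0.0
```

```bash
python3 -c "
from h import *
go([.4335,-.2425,.033],[.994,-.112])"
```

```text
pos [ 0.4342 -0.2167  0.1972] off [-0.0256  0.0026  0.1642] yaw -0.0 t 7.7333 F [ 1.3  0.3 -0.1] q7 0.42
toolx [ 0.112  0.994 -0.   ] tooly [ 0.994 -0.112 -0.003]
```

{"fn": "play_rows", "kwargs": {"rows": [{"offset": [-0.015, 0.001, 0.01], "yaw": 0, "claw": 1}, {"offset": [-0.026, 0.002, 0.03], "yaw": 0, "claw": 1}, {"offset": [-0.026, 0.002, 0.05], "yaw": 0, "claw": 1}, {"offset": [-0.026, 0.002, 0.07], "yaw": 0, "claw": 1}, {"offset": [-0.026, 0.002, 0.085], "yaw": 0, "claw": 1}, {"offset": [-0.026, 0.002, 0.095], "yaw": 0, "claw": 1}, {"offset": [-0.026, 0.002, 0.1], "yaw": 0, "claw": 1}, {"offset": [-0.026, 0.002, 0.1], "yaw": 0, "claw": 1}, {"offset": [-0.026, 0.002, 0.1], "yaw": 0, "claw": 1}]}}

```text
time_s: 8.48
position: [0.4347, -0.241, 0.0986]
eef_rot: [-2.342, -2.093, 0.001]
wrist_force: [0.3, -0.5, 0.5]
width: 0.999
gripper_force: 0.0
```

```bash
python3 -c "
from h import *
go([.4335,-.2425,.033],[.994,-.112])
a,_=eyes.get_image('top');b,_=eyes.get_image('side')
cv2.imwrite('pics/c6.png',np.hstack([cv2.resize(a[150:290,370:510,::-1],(390,390)),cv2.resize(b[240:380,270:410,::-1],(390,390))]))"
```

```text
pos [ 0.4347 -0.241   0.0986] off [-0.0016 -0.001   0.0656] yaw 0.0 t 8.4833 F [ 0.3 -0.5  0.5] q7 0.61
toolx [ 0.112  0.994 -0.   ] tooly [ 0.994 -0.112 -0.001]
```

View pics/c6.png

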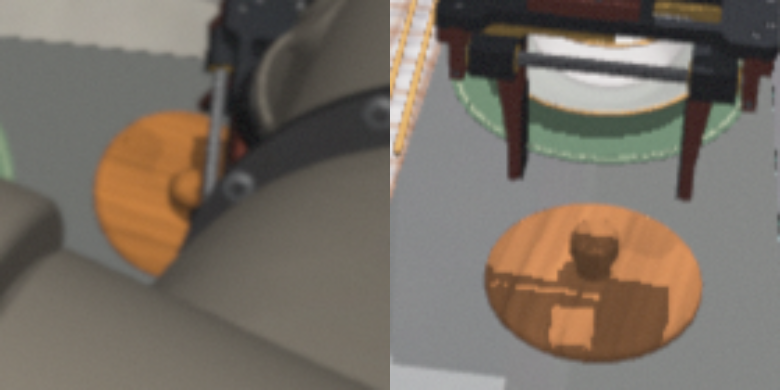

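The side crop shows the open fingertips at (515,178) and (685,198), straddling the knob at (595,240). I'll descend.

{"fn": "play_rows", "kwargs": {"rows": [{"offset": [-0.002, -0.001, 0.01], "yaw": 0, "claw": 1}, {"offset": [-0.002, -0.001, 0.022], "yaw": 0, "claw": 1}, {"offset": [-0.002, -0.001, 0.034], "yaw": 0, "claw": 1}, {"offset": [-0.002, -0.001, 0.046], "yaw": 0, "claw": 1}, {"offset": [-0.002, -0.001, 0.055], "yaw": 0, "claw": 1}, {"offset": [-0.002, -0.001, 0.061], "yaw": 0, "claw": 1}, {"offset": [-0.002, -0.001, 0.064], "yaw": 0, "claw": 1}, {"offset": [-0.002, -0.001, 0.065], "yaw": 0, "claw": 1}, {"offset": [-0.002, -0.001, 0.065], "yaw": 0, "claw": 1}]}}

```text
time_s: 9.33
position: [0.4335, -0.243, 0.0336]
eef_rot: [-2.342, -2.093, 0.0]
wrist_force: [0.2, -0.1, -0.3]
width: 1.001
gripper_force: 0.0
```

{"fn": "play_rows", "kwargs": {"squeeze": 15, "rows": [{"offset": [0, 0, 0], "yaw": 0, "claw": 0.6}, {"offset": [0, 0, 0], "yaw": 0, "claw": 0.5}, {"offset": [0, 0, 0], "yaw": 0, "claw": 0.45}, {"offset": [0, 0, 0], "yaw": 0, "claw": 0.4}, {"offset": [0, 0, 0], "yaw": 0, "claw": 0.35}, {"offset": [0, 0, 0], "yaw": 0, "claw": 0.3}, {"offset": [0, 0, 0], "yaw": 0, "claw": 0.25}, {"offset": [0, 0, 0], "yaw": 0, "claw": 0.2}, {"offset": [0, 0, 0], "yaw": 0, "claw": 0.2}, {"offset": [0, 0, 0], "yaw": 0, "claw": 0.2}]}}

```text
time_s: 10.17
position: [0.4336, -0.2429, 0.0337]
eef_rot: [2.342, 2.094, 0.0]
wrist_force: [0.4, 0.0, -0.6]
width: 0.33
gripper_force: 15.0
```

{"fn": "play_rows", "kwargs": {"squeeze": 25, "rows": [{"offset": [0, 0, 0], "yaw": 0, "claw": 0.2}, {"offset": [0, 0, -0.005], "yaw": 0, "claw": 0.2}, {"offset": [0, 0, -0.015], "yaw": 0, "claw": 0.2}, {"offset": [0, 0, -0.03], "yaw": 0, "claw": 0.2}, {"offset": [0, 0, -0.045], "yaw": 0, "claw": 0.2}, {"offset": [0, 0, -0.06], "yaw": 0, "claw": 0.2}, {"offset": [0, 0, -0.075], "yaw": 0, "claw": 0.2}, {"offset": [0, 0, -0.09], "yaw": 0, "claw": 0.2}, {"offset": [0, 0, -0.1], "yaw": 0, "claw": 0.2}, {"offset": [0, 0, -0.1], "yaw": 0, "claw": 0.2}]}}

```text
time_s: 11.0
position: [0.4346, -0.2435, 0.1358]
eef_rot: [2.34, 2.091, 0.003]
wrist_force: [-0.1, -0.5, -1.2]
width: 0.331
gripper_force: 25.0
```

```bash
python3 -c "
from h import *
go([.4414,-.0048,.135],[.994,-.112])
b,_=eyes.get_image('side');cv2.imwrite('pics/s7.png',b[:,:,::-1])
cv2.imwrite('pics/c7.png',cv2.resize(b[200:360,260:420,::-1],(480,480)))
a,_=eyes.get_image('top');cv2.imwrite('pics/t7.png',a[:,:,::-1])
"
```

```text
pos [ 0.4346 -0.2435  0.1358] off [ 0.2379 -0.02    0.0007] yaw -0.0 t 11.0 F [-0.1 -0.5 -1.2] q7 0.57
toolx [ 0.112  0.994 -0.   ] tooly [ 0.994 -0.112  0.004]
```

View pics/c7.png

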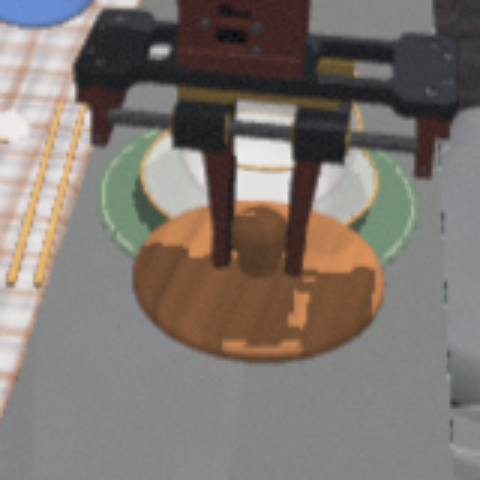

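The lid is held by its knob at (258,240), between the fingers at (220,240) and (298,240), and hangs level. I'll check its centre against the tool.

```bash
python3 -c "
from h import *
im=cv2.imread('pics/s7.png')
for z in(.115,.12,.125): print(lid('side',im,(290,262,400,325),z))
im=cv2.imread('pics/t7.png'); print(lid('top',im,(370,150,500,290),.12))
s=cv2.imread('pics/s5.png'); 
print(lid('side',s,(295,300,395,375)))
uv=gold('side',s,(290,215,400,290)); b=ring('side',uv,.068,.0637,[.44,-.008]);print('bowl side',b[:3])
"
```

```text
[ 0.43471992 -0.24276395  0.06002548]
[ 0.43455892 -0.24918674  0.05930809]
[ 0.43439795 -0.25560946  0.05859075]
[ 0.43785154 -0.21797061  0.0464152 ]
[ 0.43265597 -0.24576935  0.06214105]
bowl side (array([ 0.44020463, -0.0113649 ]), np.float64(0.06289378874250347), np.int64(202))
```

{"fn": "play_rows", "kwargs": {"rows": [{"offset": [0.01, -0.001, 0], "yaw": 0, "claw": 0.2}, {"offset": [0.03, -0.003, 0], "yaw": 0, "claw": 0.2}, {"offset": [0.055, -0.005, 0], "yaw": 0, "claw": 0.2}, {"offset": [0.085, -0.007, 0], "yaw": 0, "claw": 0.2}, {"offset": [0.115, -0.01, 0], "yaw": 0, "claw": 0.2}, {"offset": [0.145, -0.012, 0], "yaw": 0, "claw": 0.2}, {"offset": [0.175, -0.015, 0], "yaw": 0, "claw": 0.2}, {"offset": [0.205, -0.018, 0], "yaw": 0, "claw": 0.2}, {"offset": [0.225, -0.019, 0], "yaw": 0, "claw": 0.2}, {"offset": [0.235, -0.02, 0], "yaw": 0, "claw": 0.2}]}}

```text
time_s: 11.93
position: [0.439, -0.0037, 0.1328]
eef_rot: [-2.337, -2.098, 0.002]
wrist_force: [0.3, -0.2, -1.5]
width: 0.326
gripper_force: 25.0
```

{"fn": "play_rows", "kwargs": {"rows": [{"offset": [0.002, 0, 0], "yaw": 0, "claw": 0.2}, {"offset": [0.002, 0, 0.005], "yaw": 0, "claw": 0.2}, {"offset": [0.002, 0, 0.011], "yaw": 0, "claw": 0.2}, {"offset": [0.002, 0, 0.016], "yaw": 0, "claw": 0.2}, {"offset": [0.002, 0, 0.018], "yaw": 0, "claw": 0.2}, {"offset": [0.002, 0, 0.018], "yaw": 0, "claw": 0.2}, {"offset": [0.002, 0, 0.018], "yaw": 0, "claw": 0.2}]}}

```text
time_s: 12.52
position: [0.44, -0.0059, 0.1154]
eef_rot: [-2.344, -2.092, 0.001]
wrist_force: [0.2, 0.4, -2.9]
width: 0.329
gripper_force: 25.0
```

```bash
python3 -c "
from h import *
go([.441,-.0058,.0927],[.994,-.112])
b=eyes.get_image('side')[0][:,:,::-1].copy();a=eyes.get_image('top')[0][:,:,::-1].copy()
cv2.imwrite('pics/s8.png',b);cv2.imwrite('pics/t8.png',a)
cv2.imwrite('pics/c8.png',np.hstack([cv2.resize(a[150:290,250:390],(390,390)),cv2.resize(b[180:320,275:415],(390,390))]))
"
```

```text
pos [ 0.44   -0.0059  0.1154] off [0.0002 0.001  0.0227] yaw -0.001 t 12.5167 F [ 0.2  0.4 -2.9] q7 0.02
toolx [ 0.113  0.994 -0.   ] tooly [ 0.994 -0.113 -0.001]
```

View pics/c8.png

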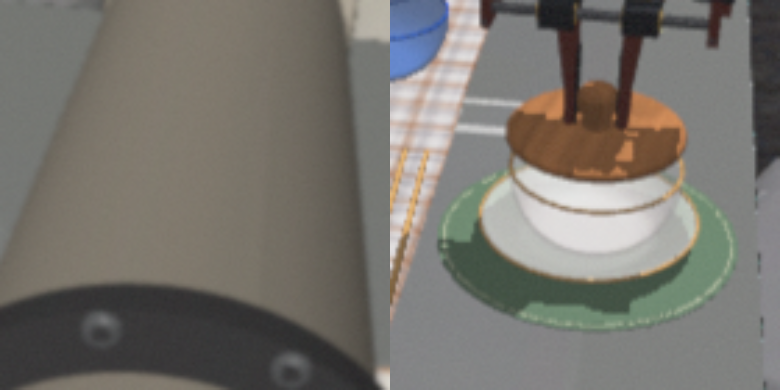

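The side crop shows the lid centred over the rim left to right: the lid spans 507–688 and the rim 510–685. The arm hides the top view. I'll measure the fore-aft fit from the side view.

```bash
python3 -c "
from h import *
b=cv2.imread('pics/s8.png')
print('lid',lid('side',b,(310,205,395,250),.0997))
uv=gold('side',b,(300,232,400,262)); uv=uv[uv[:,1]>236]
r=ring('side',uv,.068,.0637,[.44,-.0114],.006);print('bowl',r[:3])
s=cv2.imread('pics/s5.png')
uv=gold('side',s,(290,215,400,290));r=ring('side',uv,.068,.0637,[.44,-.0114],.006);print('bowl before',r[:3])
"
```

```text
lid [ 0.44114462 -0.0129081   0.05893433]
bowl (array([ 0.44013729, -0.01062468]), np.float64(0.06278325270383164), np.int64(76))
bowl before (array([ 0.44021613, -0.01119407]), np.float64(0.0629928994480456), np.int64(194))
```

{"fn": "play_rows", "kwargs": {"rows": [{"offset": [0, 0, 0.003], "yaw": 0, "claw": 0.2}, {"offset": [0, 0, 0.006], "yaw": 0, "claw": 0.2}, {"offset": [0, 0, 0.009], "yaw": 0, "claw": 0.2}, {"offset": [0, 0, 0.012], "yaw": 0, "claw": 0.2}, {"offset": [0, 0, 0.014], "yaw": 0, "claw": 0.2}, {"offset": [0, 0, 0.016], "yaw": 0, "claw": 0.2}, {"offset": [0, 0, 0.017], "yaw": 0, "claw": 0.2}, {"offset": [0, 0, 0.018], "yaw": 0, "claw": 0.2}, {"offset": [0, 0, 0.018], "yaw": 0, "claw": 0.2}]}}

```text
time_s: 13.37
position: [0.4401, -0.0052, 0.0975]
eef_rot: [-2.342, -2.093, 0.0]
wrist_force: [0.2, 0.6, -2.0]
width: 0.327
gripper_force: 25.0
```

{"fn": "play_rows", "kwargs": {"rows": [{"offset": [0, 0, 0.001], "yaw": 0, "claw": 0.2}, {"offset": [0, 0, 0.002], "yaw": 0, "claw": 0.2}, {"offset": [0, 0, 0.003], "yaw": 0, "claw": 0.2}, {"offset": [0, 0, 0.0035], "yaw": 0, "claw": 0.2}, {"offset": [0, 0, 0.004], "yaw": 0, "claw": 0.2}, {"offset": [0, 0, 0.004], "yaw": 0, "claw": 0.2}]}}

```text
time_s: 13.87
position: [0.4401, -0.0051, 0.0936]
eef_rot: [-2.342, -2.094, 0.0]
wrist_force: [0.5, 0.1, -1.6]
width: 0.326
gripper_force: 25.0
```

{"fn": "play_rows", "kwargs": {"rows": [{"offset": [0, 0, 0.0005], "yaw": 0, "claw": 0.2}, {"offset": [0, 0, 0.001], "yaw": 0, "claw": 0.2}, {"offset": [0, 0, 0.0015], "yaw": 0, "claw": 0.2}, {"offset": [0, 0, 0.0015], "yaw": 0, "claw": 0.2}]}}

```text
time_s: 14.2
position: [0.4403, -0.0051, 0.0924]
eef_rot: [-2.342, -2.093, -0.0]
wrist_force: [-0.8, -0.2, 1.8]
width: 0.325
gripper_force: 25.0
```

The wrist force has gone from −1.6 N to +1.8 N, so the lid is resting on the rim. I'll release it.

{"fn": "play_rows", "kwargs": {"squeeze": 4, "rows": [{"offset": [0, 0, 0], "yaw": 0, "claw": 0.3}, {"offset": [0, 0, 0], "yaw": 0, "claw": 0.3}, {"offset": [0, 0, 0], "yaw": 0, "claw": 0.36}, {"offset": [0, 0, 0], "yaw": 0, "claw": 0.45}, {"offset": [0, 0, 0], "yaw": 0, "claw": 0.6}, {"offset": [0, 0, 0], "yaw": 0, "claw": 0.8}, {"offset": [0, 0, 0], "yaw": 0, "claw": 1}, {"offset": [0, 0, 0], "yaw": 0, "claw": 1}, {"offset": [0, 0, 0], "yaw": 0, "claw": 1}]}}

```text
time_s: 14.95
position: [0.4402, -0.0051, 0.0922]
eef_rot: [-2.342, -2.094, -0.0]
wrist_force: [-0.5, -0.8, -0.3]
width: 0.777
gripper_force: 0.0
```

{"fn": "play_rows", "kwargs": {"rows": [{"offset": [0, 0, -0.005], "yaw": 0, "claw": 1}, {"offset": [0, 0, -0.015], "yaw": 0, "claw": 1}, {"offset": [0, 0, -0.03], "yaw": 0, "claw": 1}, {"offset": [0, 0, -0.05], "yaw": 0, "claw": 1}, {"offset": [0, 0, -0.08], "yaw": 0, "claw": 1}, {"offset": [0.03, 0, -0.11], "yaw": 0, "claw": 1}, {"offset": [0.07, 0, -0.13], "yaw": 0, "claw": 1}, {"offset": [0.11, 0, -0.13], "yaw": 0, "claw": 1}, {"offset": [0.15, 0, -0.13], "yaw": 0, "claw": 1}, {"offset": [0.19, 0, -0.13], "yaw": 0, "claw": 1}]}}

```text
time_s: 15.78
position: [0.4616, 0.1859, 0.224]
eef_rot: [-2.342, -2.093, -0.005]
wrist_force: [-0.0, -0.1, -0.1]
width: 1.005
gripper_force: 0.0
```

{"fn": "play_rows", "kwargs": {"rows": [{"offset": [0.03, 0, 0], "yaw": 0, "claw": 1}, {"offset": [0.05, 0, 0], "yaw": 0, "claw": 1}, {"offset": [0.05, 0, 0], "yaw": 0, "claw": 1}, {"offset": [0.05, 0, 0], "yaw": 0, "claw": 1}]}}

```text
time_s: 16.12
position: [0.467, 0.2332, 0.2224]
eef_rot: [2.341, 2.094, -0.001]
wrist_force: [-0.5, 0.1, 0.2]
width: 1.0
gripper_force: 0.0
```

```bash
python3 -c "
from h import *
a,d=eyes.get_image('top');b=eyes.get_image('side')[0][:,:,::-1].copy();a=a[:,:,::-1].copy()
cv2.imwrite('pics/c9.png',np.hstack([cv2.resize(a[150:290,250:390],(390,390)),cv2.resize(b[180:320,275:415],(390,390))]))
print(lid('top',a,(260,150,390,290),.077),lid('side',b,(300,205,400,265),.077))
uv=gold('top',a,(255,150,390,280));p=ring('top',uv,.019,.0825,[.437,-.003],.008);print(p[:3])
# depth plane of the flange
c,_=rays('top',[0,0]);v,u=np.mgrid[190:250,285:360];uvs=np.c_[u.ravel(),v.ravel()];_,r=rays('top',uvs)
P=c+r*d[uvs[:,1],uvs[:,0]][:,None];k=abs(np.hypot(P[:,0]-.44,P[:,1]+.005)-.042)<.015;P=P[k]
m=np.linalg.lstsq(np.c_[P[:,:2]-[.44,-.005],np.ones(len(P))],P[:,2],rcond=None)[0];print('flange plane',m,robot.read_state()['time_s'])
"
```

```text
[ 0.44031613 -0.00481804  0.06385142] [ 0.4398785  -0.01116099  0.06174362]
(array([ 0.43678518, -0.00324725]), np.float64(0.08251678333003017), np.int64(502))
flange plane [-0.00217828 -0.00038349  0.07675105] 16.2167
```

View pics/c9.png

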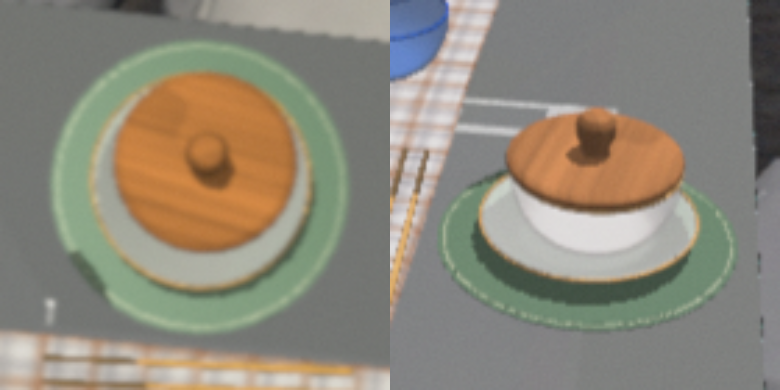

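The lid lies on the bowl, at (205,160) in the top crop and (595,160) in the side crop. Its flange top measures 76.8 mm high against 77 expected, tilted about 2 mrad. The plate is within 1 mm of the mat's centre and the gripper is clear.

```bash
python3 -c "
from workcell import robot
print(robot.finish_job())"
```

```text
the job is handed in; nothing more can be done
None
```

I handed the job in at about 16 s of the 64 s limit, with no verdict returned: the plate is within about 1 mm of the mat's centre with the bowl upright on it, and the lid is seated and level on the rim.

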